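# Pop open the photometer's sample port

## Robot

A 6-joint arm with a two-finger parallel gripper is mounted at the origin on the work surface. World frame = base frame: x ahead of the robot, y to its left, z up, the work surface at z = 0. Lengths are in mm, angles in rad, forces in N, time in s.
With the tool pointing down it reaches from about 350 to 975 mm from the base axis. Payload 7.1 kg.
Tool frame: the origin (TCP) lies at the very end of the fingers, on their centre line; the grasp point (between the pads) lies 19 mm behind it; z points along the fingers, y is the line along which they close (so a half turn about z gives the same grasp; the last joint's range is limited). The gripper opens to 88 mm and grips with 3 to 60 N. Pads are 20 mm wide; open, the fingers measure 115 mm over their backs; the gripper's body (75 mm by 178 mm) begins 61 mm behind the grasp point.
Start: joints at [1.143, 0.423, 1.63, -0, 1.089, -0.019], TCP at [248.41, 573.495, 222.675] pointing down, gripper open.
Joint ranges: [-3, 3], [-0.9, 2.11], [0.09, 2.58], [-1.31, 4.45], [0.11, 2.69], [-2.54, 2.54]. Speed limits (rad/s): [2.39, 2.39, 3.01, 3.14, 3.14, 3.14].

## Interface

Orientations are given as a rotation vector (axis times angle).
In Python, from workcell import sensors, imaging, close_job gives the robot as it stands. The module is installed in compiled form; this text tells all that it offers.
- The arm moves only by the tool servo_tool, never from a script. Its argument "steps" is a list of rows, each a list of 3 entries, a list of its own where there are three numbers: the shift along the world's x, y, z in m, then the turn, a rotation vector about the world's x, y, z in degrees, then the opening, from -1 (shut) to 1 (fully open). A call has exactly 8 rows; each row shifts and turns the commanded pose from where the row before left it; what a row does not reach is not made up. A row lasts 1/12 s, in which the tool goes at most 41.7 mm and 7.16 degrees, less where a joint would pass 70% of its speed; a pose out of reach is approached as far as the arm can. A call is refused whole if a number of a shift passes 0.0417 or a number of a turn 7.16, either way. A call with a gripper value outside its range is refused whole. The fingers move at their own pace and stop on an object; the grip force is fixed at half the most. Time passes only in rows, so rows that do not move let the fingers close, or fill a call up. It gives the time, the measured TCP pose, the force, the opening and the grip force at its end, in the units of the state.
- sensors.get_obs(): the state, without advancing time (a new reading comes with each control period).
- imaging.get_image(name): name is "side" or "top" or "wrist"; returns a dict with "color" (420x560x3 uint8, blue, green, red), "range_z" (420x560 float32, mm along the optical axis (not along the pixel's ray), 0 where there is no reading), "vertical_fov" (degrees; the focal length in pixels is half the picture's height over the tangent of half this angle, whatever the lens; pixels are square), "cx", "cy" (the principal point, pixels), "k1" (the pictures are not rectified: a ray, as slopes to the right and down, at radius r is drawn at 1 + k1 r^2 times it, then the intrinsics apply), "rvec" (rotation vector, rad) and "tvec" (3), from world to camera coordinates, as OpenCV has them; the wrist camera has in their place "tool_from_camera" (4x4, takes a point from camera to tool coordinates, whose origin is the TCP and whose axes are the flange's). Camera axes: x right, y down, z forward; pixel columns grow to the right and rows downward; lengths in mm; the calibration is good to about 2 mm. A picture is of the moment at which its call begins: read the wrist's pose just before it.
- close_job(): hands the job in; it is judged then, once.
The state is a dict: "t": time; "qpos": joint angles; "qvel": joint speeds; "joint_torque": joint torques, N m; "ee_pos": TCP position; "orientation": TCP orientation; "ft_force": force on the tool from outside, world axes, zero at the start; "moment": the same for the moment, N m; "width": finger opening in mm; "grasp_force": force on a finger pad.
Only numpy, scipy, OpenCV 4.12 (cv2) and the standard library are available. Lean on these libraries where they do the work, as an engineer would, in place of code of your own. Each camera call takes 0.05 s, during which the arm holds its last target. There are 200 camera calls.

## Task

Get the photometer with the orange hatch ready for its next sample: press the ribbed free edge of its orange hatch down with the fingertips, fully but without forcing it, until the push latch lets go, then draw the fingers back up so that the hatch springs open by itself. Once it has opened do not touch it again; wait a couple of seconds to see that it stays open, with the robot clear. Leave the blue hatch shut and do not pick up or shift any of the glassware and bottles.

Things in the scene. Friction and masses are not known exactly. Their poses are not given: they have to be found in the camera images.
- orange_unit: Photometer with the ORANGE hatch: a fixed white box, 200 mm (x) by 130 mm (y), 92 mm high, on a grey slab 6 to 28 mm above the bench (260 x 140 mm). Origin: centre of the box's underside, on the slab. Its x points from the keypad side (facing the robot, turned up to 0.4 rad) to the hinge side. Keypad deck, 83 mm high: x = -100 to -22 mm; the hatch lies beyond it.
- orange_hatch (a joint): Angle of the orange hatch (rad): latched shut 0.00 to 0.01, growing as its free edge swings up; open, it rests on a stop at 1.3, its free edge then about 180 mm above the slab. Pressing the free edge takes it below 0, to a stop at -0.055. The latch lets go at -0.035 to -0.04 (some 6 to 8 N); half a press leaves it latched: press again, farther. It cannot be lifted while latched.
- orange_press (a point): Where to press: centre of three black ribs on the hatch's top face, 12 mm in from its free edge, 80 mm from the hinge; 95 mm above the slab when shut, 4 to 5 mm lower at the stop. To the stop with 10 to 15 N is right; over 45 N breaks it. As the finger rises straight up, a weak spring (1.5 N) swings the hatch up after it, away from the keypad, in about 0.7 s. The point moves with the hatch.
- orange_hinge (a point): Centre of the orange hatch's hinge axis (along y of the photometer), 92 mm above the slab, at x = +78 mm of the photometer. The hatch is an orange plate 92 mm long (x), 66 mm wide (y), 6 mm thick, lying level when shut; hinged along its far edge, its free edge (x = -14 mm) faces the keypad and the robot.
- blue_unit: The other photometer, the same in every way but with a BLUE hatch. Its place and the orange one's may be swapped, and its slab may differ in height. Origin and axes as for the orange one.
- blue_hatch (a joint): Angle of the blue hatch (rad), which works like the orange one. Starts latched (about 0) and is to stay so.
- flask_a_mid (a point): Centre (half-way up) of the volumetric flask of amber liquid: bulb 62 mm across, thin neck, white stopper, 173 mm tall. Loose bystander.
- flask_b_mid (a point): Centre (half-way up) of the volumetric flask of pale yellow liquid: bulb 62 mm across, thin neck, white stopper, 173 mm tall. Loose bystander.
- vial_a_mid (a point): Centre (half-way up) of the small glass sample vial in front of (on the robot's side of) the orange-hatch photometer: 25 mm across, 60 mm tall, black cap, standing on the slab. Loose bystander.
- vial_b_mid (a point): Centre (half-way up) of the small glass sample vial in front of the blue-hatch photometer: 25 mm across, 60 mm tall, black cap, standing on the slab. Loose bystander.
- beaker_mid (a point): Centre (half-way up) of the empty glass beaker, 70 mm across, 90 mm tall. Loose bystander.
- wash_bottle_mid (a point): Centre (half-way up) of the white bottle with a red cap, 64 mm across, 150 mm tall. Loose bystander.
- cap_jar_mid (a point): Centre (half-way up) of the squat white jar with a red cap, 56 mm across, 65 mm tall. Loose bystander.

How it is judged (in metres and radians):
On the way, in this order (a step that is already met when the one before it is completed fails the run):
1. the orange hatch is pressed down past its latch (value of joint orange_hatch below -0.025 rad), for 0.02 s.
2. the orange hatch has sprung open and stays open for a second, untouched (value of joint orange_hatch above 1.15 rad and not (contact force between any of the fingers, the arm and orange_hatch above 0.5 N)), for 1 s.
At the end, for the whole second after the job is handed in: The orange hatch stands open (beyond 1.15 rad) and still (below 0.1 rad/s), and the blue hatch is latched shut (between -0.02 and 0.05 rad) (value of joint orange_hatch above 1.15 rad and velocity of joint orange_hatch between -0.1 and 0.1 rad/s and value of joint blue_hatch between -0.02 and 0.05 rad); the robot touches nothing.
It fails at once if the orange hatch is forced: pressed by the fingers or arm with over 45 N (contact force between any of the fingers, the arm and orange_hatch above 45 N).
It fails at once if the orange hatch is pushed again (over 0.5 N) after it has opened (beyond 1.05 rad) (value of joint orange_hatch above 1.05 rad and contact force between any of the fingers, the arm and orange_hatch above 0.5 N).
It fails at once if the blue hatch is pressed in or opened (value of joint blue_hatch below -0.03 rad or value of joint blue_hatch above 0.06 rad).
It fails at once if a flask, vial, bottle, jar or beaker is lifted, knocked over or shifted by more than 25 mm (distance of any of flask_a_mid, flask_b_mid, vial_a_mid, vial_b_mid, beaker_mid, wash_bottle_mid, cap_jar_mid from where it was at the start of the episode above 0.025 m).
It also fails if it takes over 40 s, if anything falls off the work surface, if the arm or the gripper's body presses on something with over 40 N, if the wrist force passes 120 N, or if a joint passes its speed limit or range.

## Working session

There is one attempt and no reset: what is moved stays moved. The work goes in short steps, Python scripts to look and compute and a tool call to move; the robot and the scene stay as the last step left them, time stands still between calls to the robot, and variables do not carry over. Pictures are saved under pics/ and viewed, at most 10 in all, crops included, and the job is handed in when it is done.

Besides the shell and the picture viewer there is one more tool, called by a JSON object that holds its "fn" and its "kwargs". servo_tool: Moves the arm, as the interface text tells. Its arguments: {"type":"object","properties":{"steps":{"type":"array"}},"required":["steps"]}

```bash
mkdir -p pics
cat > h.py <<'E'
import numpy as np, cv2
from workcell import sensors, imaging
def get(n):
    o=sensors.get_obs(); d=imaging.get_image(n); d['obs']=o
    h=d['color'].shape[0]; d['f']=h/2/np.tan(np.radians(d['vertical_fov'])/2)
    if 'rvec' in d:
        R=cv2.Rodrigues(np.array(d['rvec'],float))[0]; d['R']=R.T; d['C']=-R.T@np.array(d['tvec'],float).ravel()
    else:
        Rt=cv2.Rodrigues(np.array(o['orientation'],float))[0]; T=np.array(d['tool_from_camera'])
        d['R']=Rt@T[:3,:3]; d['C']=Rt@T[:3,3]+np.array(o['ee_pos'])
    return d
def ray(d,uv):
    K=np.array([[d['f'],0,d['cx']],[0,d['f'],d['cy']],[0,0,1]],float)
    p=cv2.undistortPoints(np.array(uv,float).reshape(-1,1,2),K,np.array([d['k1'],0,0,0,0.]))[:,0]
    return np.c_[p,np.ones(len(p))]
def onplane(d,uv,z):
    r=ray(d,uv)@d['R'].T; return d['C']+r*((z-d['C'][2])/r[:,2])[:,None]
def depth(d,uv):
    uv=np.array(uv,float).reshape(-1,2); z=np.array([d['range_z'][int(round(v)),int(round(u))] for u,v in uv])
    return d['C']+(ray(d,uv)*z[:,None])@d['R'].T
def mask(d,lo,hi):
    return cv2.inRange(cv2.cvtColor(d['color'],cv2.COLOR_BGR2HSV),lo,hi)
E
python3 - <<'E'
from h import *
ims=[]
for n in('top','side'):
    d=get(n); cv2.imwrite(f'pics/{n}0.png',d['color']); print(n,d['C'],d['R'][:,2],d['f'],d['k1'])
    m=mask(d,(5,150,100),(20,255,255)); cs=cv2.findContours(m,0,2)[0]
    for c in cs:
        if cv2.contourArea(c)>60: 
            b=cv2.boxPoints(cv2.minAreaRect(c)); print(cv2.contourArea(c),b.tolist()); print(depth(d,[np.mean(c,0)[0]]))
print(sensors.get_obs())
E
```

```text
top [ 223.23510624   19.44738299 1566.15345785] [ 0.21368108 -0.01923565 -0.97671408] 456.48061089893315 -0.011734547868356019
493.5 [[333.1330871582031, 212.3686065673828], [336.2456970214844, 185.91127014160156], [356.5528869628906, 188.3003387451172], [353.4402770996094, 214.75767517089844]]
[[ 574.59946282 -207.15730426  117.34691663]]
65.0 [[194.00003051757812, 128.00001525878906], [197.60003662109375, 120.80001831054688], [208.4000244140625, 126.20001220703125], [204.80001831054688, 133.40000915527344]]
[[882.1847991  260.6196137   66.03975632]]
72.5 [[295.0, 119.00000762939453], [301.0, 113.00000762939453], [309.5, 121.50000762939453], [303.5, 127.50000762939453]]
[[882.43253706 -94.29527017  64.83801627]]
76.5 [[339.5199890136719, 117.6400146484375], [344.9200134277344, 110.44001770019531], [354.6800231933594, 117.76002502441406], [349.2799987792969, 124.96002197265625]]
[[ 884.34968784 -252.25607904   66.08409044]]
side [  -25.62667935 -1032.58126056   817.06814667] [ 0.41212821  0.75015923 -0.51711843] 511.52691277813494 -0.006002835775474766
533.5 [[328.7024230957031, 241.
[... 488 characters left out ...]
.03026818   59.20223182]]
{'t': 0.1, 'qpos': array([ 1.14300691e+00,  4.23731634e-01,  1.63058411e+00, -1.35399803e-05,
        1.08857757e+00, -1.90250725e-02]), 'qvel': array([ 0.00023796, -0.00081344, -0.00280783, -0.00153428,  0.00084213,
       -0.00055789]), 'joint_torque': array([ 8.72235687e-04, -5.45621896e+01, -2.74322766e+01,  6.46169577e-02,
        1.88234966e-02,  8.07511668e-06]), 'ee_pos': array([248.21782167, 573.07457378, 222.01146841]), 'orientation': array([-6.37558743e-01, -3.07593599e+00,  1.99630375e-03]), 'ft_force': array([ 0.38586249, -0.23038558,  0.10493928]), 'moment': array([-0.05187801,  0.00247157, -0.01201117]), 'grasp_force': 0.0, 'width': 88.19200612956276}
```

View pics/top0.png

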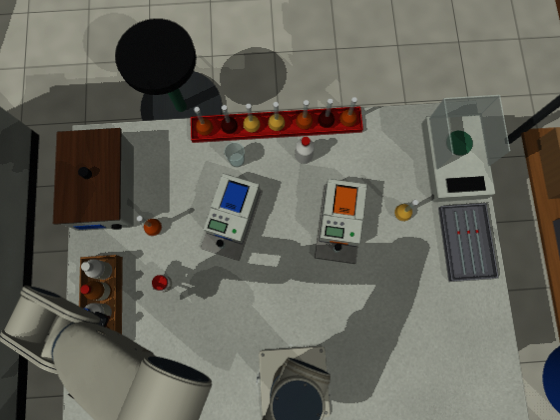

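View pics/side0.png

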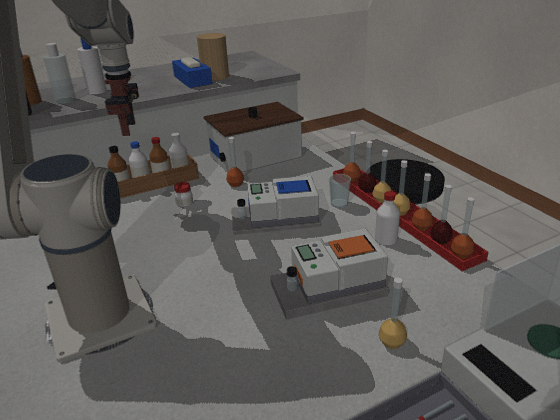

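Top view: the orange hatch is at about (345,200), with its unit's keypad toward the robot and the vial at (338,247). The side view shows the same hatch at (352,246), and the wash bottle and yellow flask stand clear of it.

Run:
```python
from h import *
D={}
for n in('top','side'):
    d=get(n); m=mask(d,(5,150,100),(20,255,255)); c=max(cv2.findContours(m,0,2)[0],key=cv2.contourArea)
    M=cv2.moments(c); D[n]=(d,[M['m10']/M['m00'],M['m01']/M['m00']],cv2.boxPoints(cv2.minAreaRect(c)))
A=[];b=[]
for d,c,_ in D.values():
    r=d['R']@ray(d,c)[0]; r/=np.linalg.norm(r); P=np.eye(3)-np.outer(r,r); A.append(P); b.append(P@d['C'])
X=np.linalg.lstsq(np.vstack(A),np.hstack(b),rcond=None)[0]; print('centroid',X)
for n in D:
    P=onplane(D[n][0],D[n][2],X[2]); print(n,P[:,:2].round(1).tolist())
    e=np.roll(P,-1,0)-P; print(np.linalg.norm(e,axis=1),np.degrees(np.arctan2(e[:,1],e[:,0])))
o=sensors.get_obs(); print(cv2.Rodrigues(o['orientation'])[0], o['ee_pos']); 
w=get('wrist'); print(w['tool_from_camera'])
```

```text
centroid [ 568.58451748 -206.22336523  118.27974708]
top [[532.7, -165.1], [620.9, -183.4], [608.3, -249.4], [520.3, -230.3]]
[90.10169499 67.17260759 90.04838581 66.3123131 ] [ -11.71601313 -100.76652818  167.73588689   79.295419  ]
side [[533.3, -163.8], [639.6, -187.5], [604.1, -248.1], [503.5, -224.3]]
[108.90932968  70.208581   103.44824775  67.46309102] [ -12.59716044 -120.36327317  166.67687458   63.72410337]
[[-9.17587851e-01  3.97532864e-01 -3.97441202e-04]
 [ 3.97533062e-01  9.17587458e-01 -8.49064845e-04]
 [ 2.71558825e-05 -9.37087604e-04 -9.99999561e-01]] [248.28029718 573.2167016  222.20276462]
[[ 1.13124103e-04 -9.60374033e-01 -2.78714376e-01  7.55580352e+01]
 [ 9.99999711e-01 -1.01024406e-04  7.53980795e-04  4.04048519e-02]
 [-7.52260531e-04 -2.78714380e-01  9.60373744e-01 -1.61900464e+02]
 [ 0.00000000e+00  0.00000000e+00  0.00000000e+00  1.00000000e+00]]
```

{"fn": "servo_tool", "kwargs": {"steps": [[[0.012,-0.032,0.01],[0,0,0.5],-1],[[0.012,-0.032,0.01],[0,0,0.5],-1],[[0.012,-0.032,0.01],[0,0,0.5],-1],[[0.012,-0.032,0.01],[0,0,0.5],-1],[[0.012,-0.032,0.01],[0,0,0.5],-1],[[0.012,-0.032,0.01],[0,0,0.5],-1],[[0.012,-0.032,0.01],[0,0,0.5],-1],[[0.012,-0.032,0.01],[0,0,0.5],-1]]}}

```text
t: 0.92
ee_pos: [344.6, 315.9, 303.2]
orientation: [0.529, 3.097, 0.0]
ft_force: [0.7, 0.9, -0.1]
width: 37.6
grasp_force: 0.0
```

{"fn": "servo_tool", "kwargs": {"steps": [[[0.012,-0.032,0],[0,0,0.5],-1],[[0.012,-0.032,0],[0,0,0.5],-1],[[0.012,-0.032,0],[0,0,0.5],-1],[[0.012,-0.032,0],[0,0,0.5],-1],[[0.012,-0.032,0],[0,0,0.5],-1],[[0.012,-0.032,0],[0,0,0.5],-1],[[0.012,-0.032,0],[0,0,0.5],-1],[[0.012,-0.032,0],[0,0,0.5],-1]]}}

```text
t: 1.58
ee_pos: [440.6, 59.8, 302.9]
orientation: [0.421, 3.113, 0.0]
ft_force: [0.4, -0.1, 0.4]
width: 0.5
grasp_force: 0.0
```

{"fn": "servo_tool", "kwargs": {"steps": [[[0.012,-0.032,0],[0,0,0.5],-1],[[0.012,-0.032,0],[0,0,0.5],-1],[[0.012,-0.032,0],[0,0,0.5],-1],[[0.012,-0.032,0],[0,0,0.5],-1],[[0.012,-0.032,0],[0,0,0.5],-1],[[0.012,-0.032,0],[0,0,0.5],-1],[[0.012,-0.032,0],[0,0,0.5],-1],[[0,0,0],[0,0,0.5],-1]]}}

```text
t: 2.25
ee_pos: [526.1, -167.2, 302.6]
orientation: [0.317, 3.124, -0.003]
ft_force: [-0.7, 0.6, 0.0]
width: 0.3
grasp_force: 0.0
```

```bash
cat > w.py <<'E'
from h import *
import sys
d=get('wrist'); cv2.imwrite(f'pics/{sys.argv[1]}.png',d['color']); o=d['obs']
m=mask(d,(5,150,70),(20,255,255)); c=max(cv2.findContours(m,0,2)[0],key=cv2.contourArea)
b=cv2.boxPoints(cv2.minAreaRect(c)); print(cv2.contourArea(c),b.tolist())
M=cv2.moments(c); print('depth c',depth(d,[[M['m10']/M['m00'],M['m01']/M['m00']]]))
P=onplane(d,b,118); print(P[:,:2].round(1).tolist()); e=np.roll(P,-1,0)-P; print(np.linalg.norm(e,axis=1),np.degrees(np.arctan2(e[:,1],e[:,0])))
print(o['t'],o['ee_pos'],o['ft_force'],o['width']); R=cv2.Rodrigues(o['orientation'])[0]; print(R.round(4))
np.savez('w_'+sys.argv[1],R=d['R'],C=d['C'],b=b)
E
python3 w.py w1
```

```text
3634.0 [[225.0, 197.0], [284.0, 197.0], [284.0, 271.0], [225.0, 271.0]]
depth c [[ 562.28882349 -206.56190627  120.63311177]]
[[519.5, -228.5], [532.7, -164.1], [621.6, -182.0], [607.5, -251.1]]
[65.72685831 90.60916488 70.4924123  90.81556614] [  78.41448361  -11.37643526 -101.50532969  165.61541885]
2.25 [ 526.06444216 -167.16324443  302.60244354] [-0.68623441  0.59603471  0.00657751] 0.31867390167322773
[[-0.9796  0.2009  0.0013]
 [ 0.2009  0.9796 -0.0019]
 [-0.0017 -0.0016 -1.    ]]
```

View pics/w1.png

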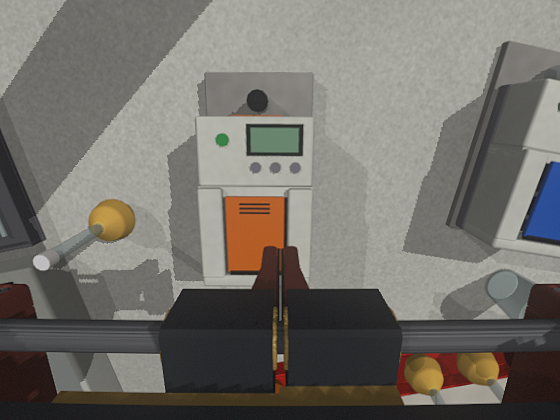

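The wrist view shows the orange hatch at (225–284, 197–271), with its ribs at about (255,209). That puts the press point near (538,-199), matching the top view.

{"fn": "servo_tool", "kwargs": {"steps": [[[0.003,-0.008,-0.02],[0,0,0],-1],[[0.003,-0.008,-0.02],[0,0,0],-1],[[0.003,-0.008,-0.02],[0,0,0],-1],[[0.003,-0.008,-0.02],[0,0,0],-1],[[0,0,-0.03],[0,0,0],-1],[[0,0,-0.03],[0,0,0],-1],[[0,0,-0.026],[0,0,0],-1],[[0,0,0],[0,0,0],-1]]}}

```text
t: 2.97
ee_pos: [532.7, -192.1, 132.1]
orientation: [-0.311, -3.117, -0.004]
ft_force: [-0.7, 0.1, -0.0]
width: 0.6
grasp_force: 0.0
```

```bash
python3 w.py w2
python3 - <<'E'
from h import *
a,b=cv2.imread('pics/w2.png'),get('side'); s=b['color'][190:290,280:420]
o=np.zeros((420,560,3),np.uint8)
cv2.imwrite('pics/c2.png',np.hstack([cv2.resize(a,(400,300)),cv2.resize(s,(400,300),interpolation=cv2.INTER_CUBIC)]))
E
```

```text
2683.0 [[214.0, 244.0], [325.0, 244.0], [325.0, 288.0], [214.0, 288.0]]
depth c [[ 521.27990086 -197.84179339  155.12076596]]
[[519.2, -229.1], [532.2, -164.8], [560.8, -169.4], [547.2, -236.4]]
[65.58048664 28.98215132 68.39424567 28.9988876 ] [  78.56874568   -9.12916798 -101.43697584  165.30772125]
2.9667 [ 532.74944257 -192.08767822  132.05816257] [-0.66647541  0.0790122  -0.02520277] 0.5936634981495232
[[-0.9803  0.1976 -0.0084]
 [ 0.1975  0.9803  0.0035]
 [ 0.0089  0.0018 -1.    ]]
```

View pics/c2.png

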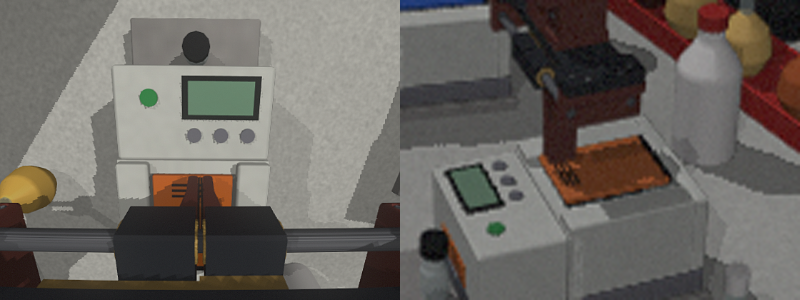

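The fingertips are above the free edge but about 5 mm short in x and 7 mm in y. I'll correct that and come down near the ribs.

{"fn": "servo_tool", "kwargs": {"steps": [[[0.005,-0.007,0],[0,0,0],-1],[[0,0,0],[0,0,0],-1],[[0,0,-0.002],[0,0,0],-1],[[0,0,-0.002],[0,0,0],-1],[[0,0,-0.002],[0,0,0],-1],[[0,0,-0.002],[0,0,0],-1],[[0,0,0],[0,0,0],-1],[[0,0,0],[0,0,0],-1]]}}

```text
t: 3.73
ee_pos: [541.2, -201.4, 128.5]
orientation: [-0.313, -3.126, -0.0]
ft_force: [0.5, 0.1, -0.4]
width: 0.4
grasp_force: 0.0
```

{"fn": "servo_tool", "kwargs": {"steps": [[[-0.0035,0.002,-0.002],[0,0,0],-1],[[0,0,-0.002],[0,0,0],-1],[[0,0,-0.002],[0,0,0],-1],[[0,0,-0.002],[0,0,0],-1],[[0,0,-0.001],[0,0,0],-1],[[0,0,0],[0,0,0],-1],[[0,0,0],[0,0,0],-1],[[0,0,0],[0,0,0],-1]]}}

```text
t: 4.4
ee_pos: [537.7, -199.4, 119.8]
orientation: [-0.313, -3.126, -0.0]
ft_force: [-2.3, 0.5, 4.1]
width: 0.7
grasp_force: 2.2
```

{"fn": "servo_tool", "kwargs": {"steps": [[[0,0,-0.0005],[0,0,0],-1],[[0,0,-0.0005],[0,0,0],-1],[[0,0,-0.0005],[0,0,0],-1],[[0,0,-0.0005],[0,0,0],-1],[[0,0,-0.0005],[0,0,0],-1],[[0,0,0],[0,0,0],-1],[[0,0,0],[0,0,0],-1],[[0,0,0],[0,0,0],-1]]}}

```text
t: 5.07
ee_pos: [537.8, -199.4, 117.1]
orientation: [-0.313, -3.126, -0.0]
ft_force: [-2.4, 1.5, 3.1]
width: 0.9
grasp_force: 1.8
```

{"fn": "servo_tool", "kwargs": {"steps": [[[0,0,-0.0005],[0,0,0],-1],[[0,0,-0.0005],[0,0,0],-1],[[0,0,-0.0005],[0,0,0],-1],[[0,0,0],[0,0,0],-1],[[0,0,0],[0,0,0],-1],[[0,0,0],[0,0,0],-1],[[0,0,0],[0,0,0],-1],[[0,0,0],[0,0,0],-1]]}}

```text
t: 5.73
ee_pos: [537.8, -199.5, 116.4]
orientation: [-0.313, -3.126, -0.0]
ft_force: [-5.4, 1.7, 13.6]
width: 0.4
grasp_force: 5.9
```

Force is 13.6 N, so the hatch is at its stop. Rising straight up now.

{"fn": "servo_tool", "kwargs": {"steps": [[[0,0,0.015],[0,0,0],-1],[[0,0,0.03],[0,0,0],-1],[[0,0,0.03],[0,0,0],-1],[[0,0,0.03],[0,0,0],-1],[[0,0,0.03],[0,0,0],-1],[[0,0,0.03],[0,0,0],-1],[[0,0,0.03],[0,0,0],-1],[[0,0,0],[0,0,0],-1]]}}

```text
t: 6.4
ee_pos: [541.1, -200.8, 317.0]
orientation: [0.312, 3.115, -0.005]
ft_force: [1.4, -0.3, 0.7]
width: 0.3
grasp_force: 0.0
```

Run:
```python
from h import *
d=get('side'); cv2.imwrite('pics/s3.png',d['color']); print(sensors.get_obs()['ft_force'])
```

```text
[-0.16446954 -0.04823293 -1.22400035]
```

View pics/s3.png

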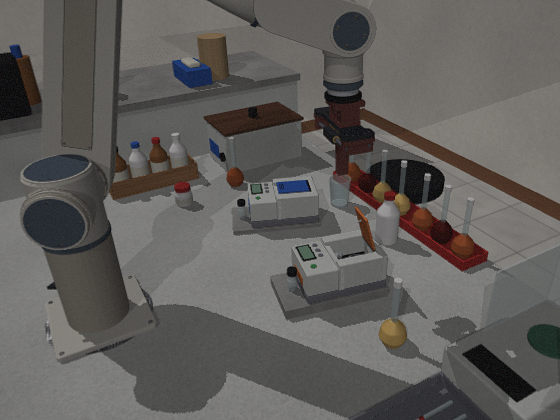

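The side view shows the orange hatch standing open at about (366,230), the blue one shut at (293,187), the glassware in place and the gripper well above. Now I'll wait about 2.7 s.

{"fn": "servo_tool", "kwargs": {"steps": [[[0,0,0],[0,0,0],-1],[[0,0,0],[0,0,0],-1],[[0,0,0],[0,0,0],-1],[[0,0,0],[0,0,0],-1],[[0,0,0],[0,0,0],-1],[[0,0,0],[0,0,0],-1],[[0,0,0],[0,0,0],-1],[[0,0,0],[0,0,0],-1]]}}

```text
t: 7.12
ee_pos: [537.9, -199.5, 310.5]
orientation: [-0.313, -3.126, -0.0]
ft_force: [0.2, 0.1, -0.3]
width: 0.4
grasp_force: 0.0
```

{"fn": "servo_tool", "kwargs": {"steps": [[[0,0,0],[0,0,0],-1],[[0,0,0],[0,0,0],-1],[[0,0,0],[0,0,0],-1],[[0,0,0],[0,0,0],-1],[[0,0,0],[0,0,0],-1],[[0,0,0],[0,0,0],-1],[[0,0,0],[0,0,0],-1],[[0,0,0],[0,0,0],-1]]}}

```text
t: 7.78
ee_pos: [537.9, -199.5, 310.7]
orientation: [-0.313, -3.126, -0.0]
ft_force: [0.3, 0.5, -0.3]
width: 0.2
grasp_force: 0.0
```

{"fn": "servo_tool", "kwargs": {"steps": [[[0,0,0],[0,0,0],-1],[[0,0,0],[0,0,0],-1],[[0,0,0],[0,0,0],-1],[[0,0,0],[0,0,0],-1],[[0,0,0],[0,0,0],-1],[[0,0,0],[0,0,0],-1],[[0,0,0],[0,0,0],-1],[[0,0,0],[0,0,0],-1]]}}

```text
t: 8.45
ee_pos: [537.9, -199.5, 310.7]
orientation: [-0.313, -3.126, 0.0]
ft_force: [0.6, -0.6, 0.3]
width: 0.3
grasp_force: 0.0
```

{"fn": "servo_tool", "kwargs": {"steps": [[[0,0,0],[0,0,0],-1],[[0,0,0],[0,0,0],-1],[[0,0,0],[0,0,0],-1],[[0,0,0],[0,0,0],-1],[[0,0,0],[0,0,0],-1],[[0,0,0],[0,0,0],-1],[[0,0,0],[0,0,0],-1],[[0,0,0],[0,0,0],-1]]}}

```text
t: 9.12
ee_pos: [537.9, -199.5, 310.7]
orientation: [0.313, 3.126, 0.0]
ft_force: [-0.2, -0.1, 0.6]
width: 0.7
grasp_force: 0.0
```

Run:
```python
from h import *
d=get('side'); cv2.imwrite('pics/s4.png',cv2.resize(d['color'][150:330,220:460],(720,540)))
```

```text
(no output)
```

View pics/s4.png

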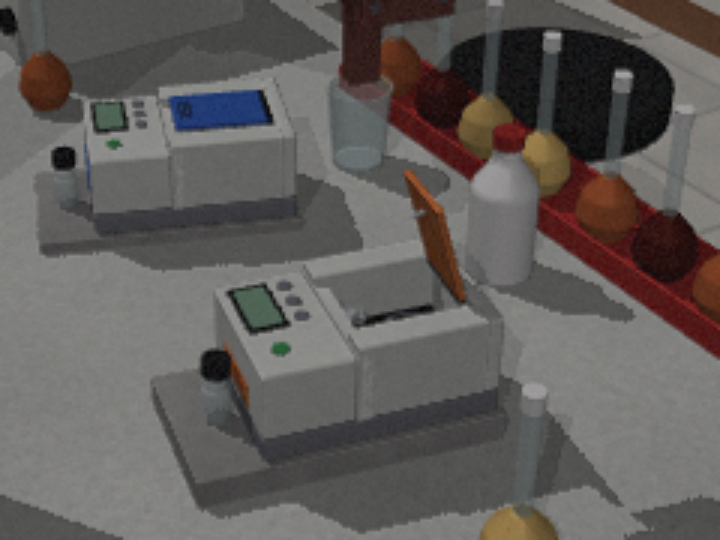

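The crop shows the orange hatch still open, with its edge from (410,175) to (460,295). The blue hatch is shut at (220,110) and the robot is clear.

```bash
python3 -c "
from workcell import close_job
print(close_job())"
```

```text
the job is handed in; nothing more can be done
None
```

The orange hatch was pressed to its stop with about 14 N, sprang open by itself and stayed open untouched for about 2.7 s with the robot clear; the blue hatch is still shut, the glassware looks undisturbed, and the job is handed in, with no verdict returned.

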